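# Unhook the red-lacquered finial and plug it into its block

## Task

Press the hook's sprung brass keeper down until it snaps flat and stays there, then lift the red-lacquered finial off the hook and plug it upright into the hole of the wooden block, fully home with its collar flat on the block, and let go. Handle it only by its bare wood, never touch the red ball, be gentle with the hook, and leave the bowl, jar and spatula where they are.

Things in the scene. Friction and masses are not known exactly. Their poses are not given: they have to be found in the camera images.
- stand: Fixed curing stand. Origin: centre of the underside of its base (200 x 120 x 12 mm). Steel post 22 mm square, centre x = +75 mm, top z = 220 mm. From it a steel hook arm, 12 mm wide, 10 mm high, level at rest, top at z = 220 mm, points along -x (roughly to the robot) and ends at x = -78 mm in an upturned nose (x -78 to -70 mm, top z = 226 mm). Only the keeper and the hung piece rise above the arm.
- hook_arm (a joint): Bend of the spring-steel hook arm about its root at the post (stand x 64, z 215 mm): 0 = level, its rest, where it carries the finial without sagging; positive = nose end down. It gives under the keeper as that is pressed: from about 2 N on, some 2 mm more at the keeper for each newton, to a rigid stop at 0.3 rad (about 16 N). Freed, it springs level again.
- keeper (a joint): Angle between keeper and hook arm. 0 = closed, leaning up from its hinge behind the nose (stand x -68, z 222 mm) towards the finial, which cannot pass; 0.82 rad = open, flat on the arm (roller's top 7 mm above it). Sprung with a catch: the push needed grows from 5 N to about 11 N near 0.45 rad, as the arm sags; there it snaps flat, the force drops and it stays. Let go sooner, it springs shut.
- keeper_tip (a point): Centre of the white roller (10 mm across, 14 mm wide, free-turning) at the free end of the keeper's brass blade (38 mm from its hinge, 12 mm wide, 4 mm thick): press here, straight down, until the snap. With the arm level, closed: stand frame x -42, y 0, z 250 mm; open: x -30, z 222 mm. The finial's tab is at least 35 mm from the closed keeper's end, along +x.
- hook_seat (a point): Top of the hook arm where a piece hangs (stand frame x 12, y 0, z 220 mm). To take a piece off past the open keeper and the nose: raise it 9 to 16 mm, then draw it 110 mm along the stand's -x.
- finial: Hanging piece, 200 mm tall, about 0.24 kg. Origin: centre of its lowest end, z up. Wooden tenon 18 mm across, z 0 to 24 mm, its lowest 6 mm tapering to 12 mm across; collar 40 mm across, z 24 to 30; red ball; stem; flat wooden hanger 12 mm thick (x), 44 mm wide (y), z 110 to 160, and above it the handle tab, z 160 to 200. Its x lies along the hook arm to within 0.1 rad.
- red_ball: The glossy red-lacquered ball, 60 mm across, part of the finial; origin at its centre, 58 mm above the finial's lowest end. Not to be touched by the robot.
- finial_grip (a point): Where to hold the finial: middle of its handle tab (12 mm thick along the finial's x, 30 mm wide along y, 40 mm high), 182 mm above the finial's lowest end, 18 mm below the tab's top.
- finial_eye (a point): Middle of the top edge of the hanger's window (24 mm wide in y, 28 mm high, finial z 120 to 148 mm). The hook arm passes through the window along x; this edge rests on the arm, up to 6 mm from the seat along it.
- block: Wooden block 110 x 110 x 45 mm high, fixed to the bench, origin at the centre of its underside. In the middle of its top is an upright blind hole 22 mm across and 28 mm deep, with a 2 mm chamfer. With the finial home, its collar lies flat on the block and its lowest end is 21 mm above the bench.
- block_hole0 (a point): Centre of the mouth of the block's hole, at the level of the block's top (45 mm above the bench).
- bowl: Loose black bowl, 84 mm across, 48 mm high; origin at the centre of its underside. To be left alone.
- jar: Loose amber jar with a white lid and paper label, 60 mm across, 75 mm high; origin at the centre of its underside. To be left alone.
- spatula: Loose spatula about 190 mm long, lying on the bench along its own x; origin on its underside. To be left alone.
Mind the look-alikes: they are no part of the job. Of the things that look like the finial, the smallest one is meant. Several things look just like the stand: the one meant starts farthest to the robot's right.

How it is judged:
On the way, in this order (a step that is already met when the one before it is completed fails the run):
1. the keeper is pressed open and stays open with nothing touching it, the finial still hanging on the hook (value of joint keeper above 0.7 rad and contact force between the fingers and stand below 0.1 N and distance between finial_eye and hook_seat below 0.03 m), for 0.2 s.
2. the finial is off the hook (x of finial_eye in the frame of stand below -0.09 m), for 0.1 s.
At the end, for the whole second after the job is handed in: The finial stands in the block's hole: its lowest end within 4 mm of the hole's axis, seated to within 3 mm of fully home, upright to within 0.06 rad, at rest and released (horizontal distance between finial and block_hole0 below 0.004 m and z of finial_eye in the frame of block below 0.172 m and angle between finial's own z axis and vertical below 0.06 rad and linear speed of finial below 0.02 m/s and contact force between the fingers and finial below 0.1 N); the robot touches nothing.
It fails at once if the robot touches the red ball (contact force between any of the fingers, the arm and red_ball above 0.3 N).
It fails at once if the robot presses on the stand or its keeper with more than 30 N (contact force between any of the fingers, the arm and stand above 30 N).
It fails at once if the bowl is moved more than 20 mm (distance of bowl from where it was at the start of the episode above 0.02 m).
It fails at once if the jar is moved more than 20 mm (distance of jar from where it was at the start of the episode above 0.02 m).
It fails at once if the spatula is moved more than 20 mm (distance of spatula from where it was at the start of the episode above 0.02 m).
It also fails if it takes over 53 s, if anything falls off the work surface, if the arm or the gripper's body presses on something with over 40 N, if the wrist force passes 120 N, or if a joint passes its speed limit or range.

## Robot

A 6-joint arm with a two-finger parallel gripper is mounted at the origin on the work surface. World frame = base frame: x ahead of the robot, y to its left, z up, the work surface at z = 0. Lengths are in m, angles in rad, forces in N, time in s.
With the tool pointing down it reaches from about 0.35 to 0.85 m from the base axis. Payload 8.1 kg.
Tool frame: the origin (TCP) lies midway between the tips of the shut fingers; the grasp point (between the pads) lies 19 mm behind it; z points along the fingers, y is the direction in which the jaws open and shut (so a half turn about z gives the same grasp; the last joint's range is limited). The gripper opens to 85 mm and grips with 20 to 120 N. Pads are 22 mm wide; open, the fingers measure 114 mm over their backs; the gripper's body (76 mm by 85 mm) begins 54 mm behind the grasp point. The pads swing forward as they close: fully open they stand 13 mm farther back than shut.
Start: joints at [-1.357, 0.13, 1.488, -0, 1.523, -0.085], TCP at [0.177, -0.573, 0.231] pointing down, gripper open.
Joint ranges: [-2.96, 2.96], [-0.89, 2.26], [0.02, 2.5], [-1.34, 4.48], [0, 2.73], [-2.66, 2.66]. Speed limits (rad/s): [2.39, 2.39, 2.79, 3.14, 3.14, 3.14].

## Interface

Orientations are given as a unit quaternion [w, x, y, z].
In Python, from station import manip gives the robot as it stands.
- The arm moves only by the shell command python3 -m pendant 'ROWS' [FORCE]. ROWS is a JSON object of lists of equal length, an entry for each row: "grip": the finger opening in m, from 0 to 0.0854; "offset": the shift along the world's x, y, z in m, a list of three; "dr": the turn, a rotation vector about the world's x, y, z in degrees, a list of three. A call has 1 to 12 rows; each row is the pose to reach, as a shift and turn from the pose commanded when the call began; what a row does not reach only later rows make up. A row lasts 1/8 s, in which the tool goes at most 62.5 mm and 10.7 degrees, less where a joint would pass 70% of its speed; a pose out of reach is approached as far as the arm can. A call with a gripper value outside its range is refused whole. The fingers move at their own pace and stop on an object; FORCE is the grip in N (left out, the last holds). Time passes only in rows, so rows that repeat a pose let the fingers close. It gives the time, the measured TCP pose, the force and the opening at its end, in the units of the state.
- manip.sense(): the state, without advancing time (a new reading comes with each control period).
- manip.snapshot(name): name is "scene" or "top" or "wrist"; returns the picture (480x640x3 uint8, red, green, blue); there is no depth.
- manip.camera_info(name): a dict with "fov_y" (degrees; the focal length in pixels is half the picture's height over the tangent of half this angle, whatever the lens; pixels are square), "cx", "cy" (the principal point, pixels), "world_from_camera" (4x4, takes a point from camera to world coordinates); the wrist camera has in their place "tool_from_camera" (4x4, takes a point from camera to tool coordinates, whose origin is the TCP and whose axes are the flange's). Camera axes: x right, y down, z forward; pixel columns grow to the right and rows downward; lengths in m; the calibration is good to about 2 mm. A picture is of the moment at which its call begins: read the wrist's pose just before it. camera_info takes no time and is no camera call.
- manip.sign_off(): hands the job in, once; it reports no verdict.
The state is a dict: "time_s": time; "joint_positions": joint angles; "joint_vel": joint speeds; "joint_efforts": joint torques, N m; "eef_pos": TCP position; "tcp_rot": TCP orientation; "contact_force": force on the tool from outside, world axes, zero at the start; "moment": the same for the moment, N m; "finger_gap": opening from 0.0 (shut) to 1.0 (fully open).
Only numpy, scipy, OpenCV 4.12 (cv2) and the standard library are available. Lean on these libraries where they do the work, as an engineer would, in place of code of your own. Each camera call takes 0.05 s, during which the arm holds its last target.

## Working session

There is one attempt and no reset: what is moved stays moved. The work goes in short steps, Python scripts to look and compute and a shell command to move; the robot and the scene stay as the last step left them, time stands still between calls to the robot, and variables do not carry over. Pictures are saved under pics/ and viewed, and the job is handed in when it is done.

```bash
mkdir -p pics; ls
python3 - <<'E'
from station import manip
import cv2
print(manip.sense())
for n in ["scene","top","wrist"]:
    im=manip.snapshot(n); cv2.imwrite(f"pics/{n}0.png",im[:,:,::-1]); print(n,manip.camera_info(n))
E
```

```text
pics
{'time_s': 0.0, 'joint_positions': array([-1.35736019e+00,  1.31172876e-01,  1.48930608e+00,  2.96299781e-05,
        1.52301664e+00, -8.53497537e-02]), 'joint_vel': array([ 1.69179128e-05, -1.96249523e-03, -1.31143104e-03, -6.72236872e-04,
       -3.78349762e-04,  3.49593287e-04]), 'joint_efforts': array([-6.02269374e-04, -5.69399822e+01, -5.00552452e+01, -2.16014400e-04,
        1.45101536e-02,  2.93753135e-05]), 'eef_pos': array([ 0.17655593, -0.57284143,  0.23022274]), 'tcp_rot': array([-9.50465020e-04,  9.88861273e-01,  1.48837084e-01, -4.61263701e-05]), 'contact_force': array([-1.12216836,  0.39444215, -0.48331995]), 'moment': array([ 0.05082139,  0.00193539, -0.01798417]), 'finger_gap': 1.0013255849669835}
scene {'fov_y': 49.28116502240614, 'cx': 322.2945884906628, 'cy': 236.3579793091522, 'world_from_camera': array([[ 0.3681273 ,  0.77483558, -0.5139184 ,  1.24928539],
       [ 0.92977314, -0.30799836,  0.20164054, -0.24815135],
       [-0.00204776, -0.55205691, -0.83380392,  1.31726939],
       [ 0.        ,  0.        ,  0.        ,  1.        ]])}
top {'fov_y': 52.5792884612547, 'cx': 320.0460357145841, 'cy': 233.1792623469881, 'world_from_camera': array([[-0.01521078, -0.99437898,  0.1047811 ,  0.41648364],
       [-0.99972773,  0.01327015, -0.01919315,  0.04825832],
       [ 0.01769481, -0.10504451, -0.99431008,  1.32189515],
       [ 0.        ,  0.        ,  0.        ,  1.        ]])}
wrist {'fov_y': 66.11916936636345, 'cx': 316.16990965870184, 'cy': 236.22641185280023, 'tool_from_camera': array([[ 4.70812931e-04, -9.58568881e-01, -2.84860455e-01,
         7.13995121e-02],
       [ 9.99999527e-01,  2.08992267e-04,  9.49514823e-04,
        -2.77372287e-04],
       [-8.50641728e-04, -2.84860768e-01,  9.58568526e-01,
        -1.41594882e-01],
       [ 0.00000000e+00,  0.00000000e+00,  0.00000000e+00,
         1.00000000e+00]])}
```

View pics/scene0.png

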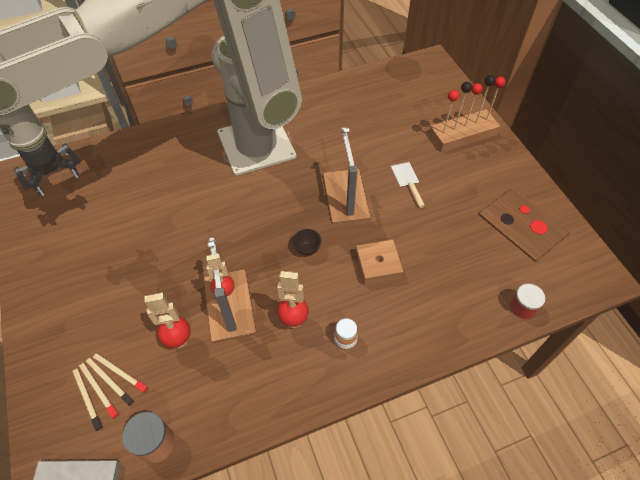

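View pics/top0.png

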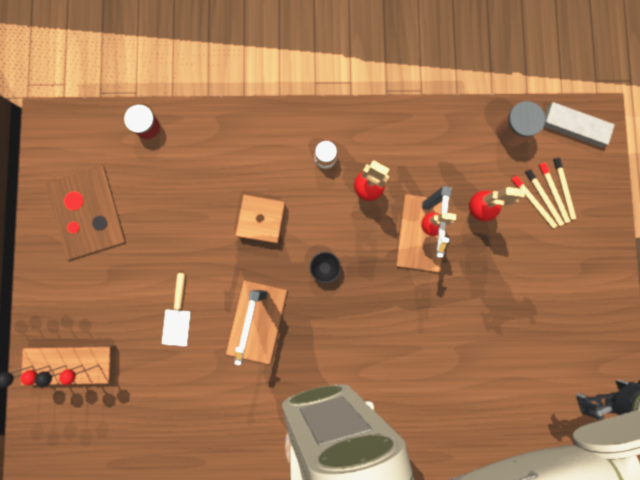

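View pics/wrist0.png

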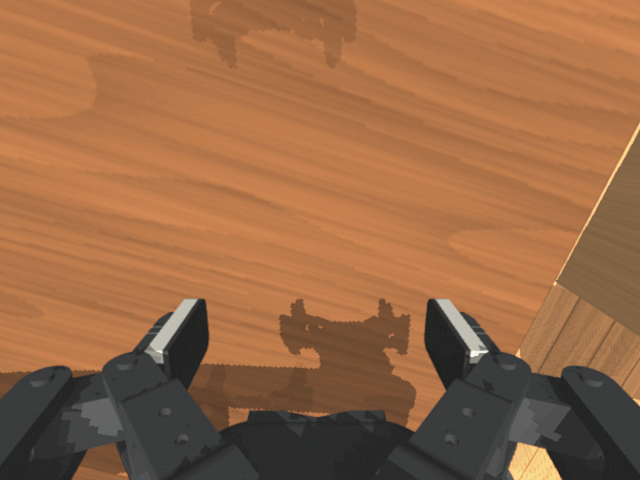

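Stands: top (425,230) and (257,320). The first lies at lower world y, so it is the one farthest to the robot's right, and it carries a finial. Finials: top (432,222) on that hook, with two bigger free-standing ones at (370,185) and (487,205). The small hung one fits. I'll confirm it in enlarged crops.

Run:
```python
import cv2,numpy as np
t=cv2.imread("pics/top0.png");s=cv2.imread("pics/scene0.png")
a=cv2.resize(t[175:285,385:520],None,fx=5.5,fy=5.5,interpolation=cv2.INTER_CUBIC)
b=cv2.resize(s[225:350,190:270],None,fx=4.8,fy=4.8,interpolation=cv2.INTER_CUBIC)
cv2.imwrite("pics/ct.png",a);cv2.imwrite("pics/cs.png",b)
c=cv2.resize(t[185:255,225:300],None,fx=8,fy=8,interpolation=cv2.INTER_CUBIC);cv2.imwrite("pics/cb.png",c)
c=cv2.resize(s[230:290,345:415],None,fx=8,fy=8,interpolation=cv2.INTER_CUBIC);cv2.imwrite("pics/cbs.png",c)
```

```text
(no output)
```

View pics/ct.png

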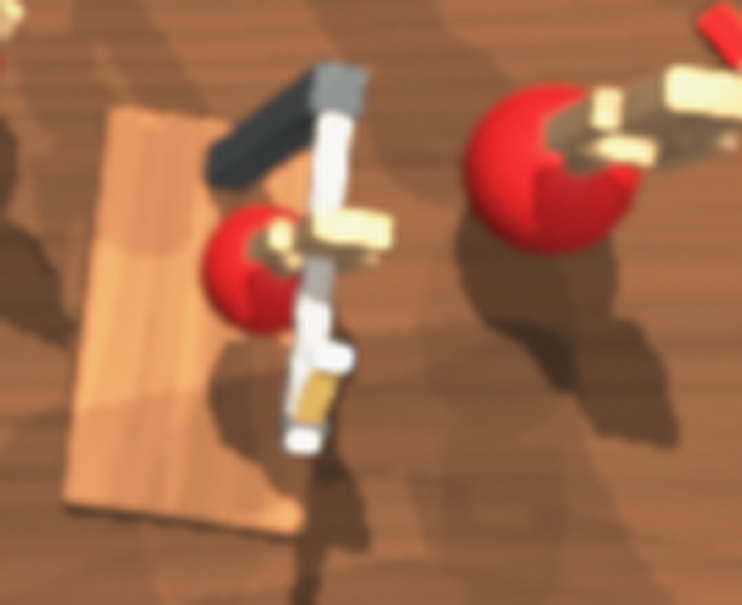

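View pics/cs.png

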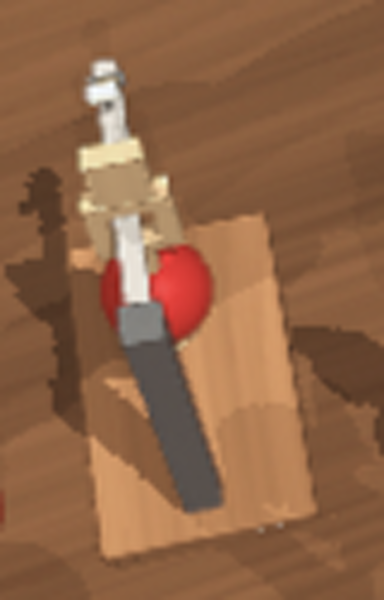

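View pics/cb.png

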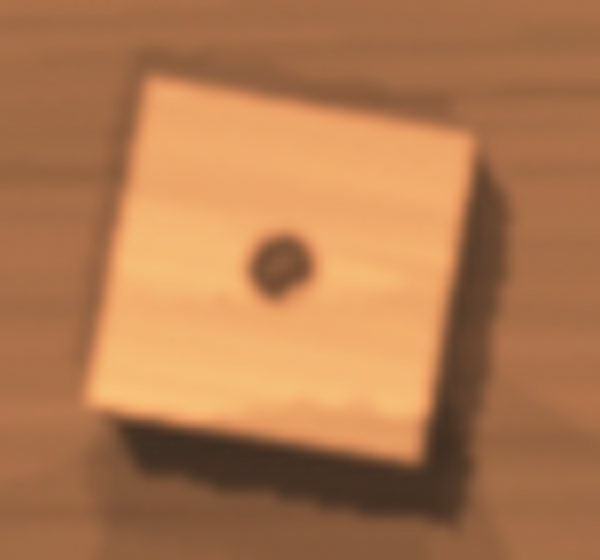

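View pics/cbs.png

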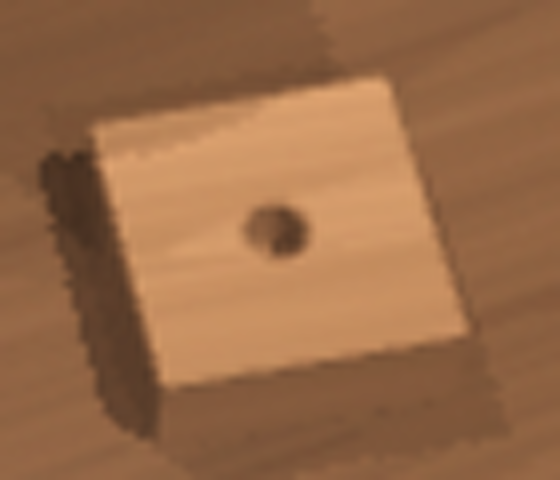

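```bash
cat > h.py <<'E'
import numpy as np
from station import manip
from scipy.optimize import least_squares
def proj(name,P,T=None):
    c=manip.camera_info(name); f=240/np.tan(np.radians(c['fov_y']/2))
    W=np.array(c['world_from_camera']) if T is None else T
    p=(np.asarray(P)-W[:3,3])@W[:3,:3]
    return np.c_[c['cx']+f*p[:,0]/p[:,2],c['cy']+f*p[:,1]/p[:,2]]
def tri(obs):
    A=[];b=[]
    for name,uv,*T in obs:
        c=manip.camera_info(name); f=240/np.tan(np.radians(c['fov_y']/2)); W=np.array(T[0] if T else c['world_from_camera'])
        d=W[:3,:3]@np.array([(uv[0]-c['cx'])/f,(uv[1]-c['cy'])/f,1]); d/=np.linalg.norm(d); M=np.eye(3)-np.outer(d,d)
        A.append(M);b.append(M@W[:3,3])
    x,*_=np.linalg.lstsq(np.vstack(A),np.hstack(b),rcond=None)
    return x,[np.linalg.norm(M@x-c)for M,c in zip(A,b)]
def cr(u,s,o): return (np.array(u,float)+.5)/s-.5+np.array(o)
def fit(obs,x0):  # obs: list (cam, local pts, px)
    def r(v):
        c,s=np.cos(v[2]),np.sin(v[2]); out=[]
        for n,L,p in obs:
            L=np.array(L)/1000.; W=np.c_[v[0]+c*L[:,0]-s*L[:,1],v[1]+s*L[:,0]+c*L[:,1],L[:,2]]
            out.append((proj(n,W)-p).ravel())
        return np.hstack(out)
    s=least_squares(r,x0,loss='soft_l1'); return s.x,r(s.x).reshape(-1,2)
E
python3 - <<'E'
from h import *
np.set_printoptions(precision=4,suppress=True)
tp=cr([(68,500),(300,532),(118,107),(339,90),(303,440)],5.5,(385,175))
sp=cr([(70,255),(265,213),(316,512),(105,557),(141,325)],4.8,(190,225))
TL=[(-100,60,12),(-100,-60,12),(100,60,12),(75,0,220),(-74,0,226)]
SL=[(-100,-60,12),(-100,60,12),(100,60,12),(100,-60,12),(75,0,220)]
for o in ([("top",TL,tp),("scene",SL,sp)],[("top",TL,tp)],[("scene",SL,sp)]):
    v,r=fit(o,[.45,-.2,0]); print(v); 
    print(r)
v,r=fit([("top",TL,tp),("scene",SL,sp)],[.45,-.2,0]); c,s=np.cos(v[2]),np.sin(v[2])
for n,L in dict(tip=(-42,0,250),seat=(12,0,220)).items():
    L=np.array(L)/1e3; P=np.array([v[0]+c*L[0],v[1]+s*L[0],L[2]]); print(n,P,proj("top",[P]),proj("scene",[P]))
# roller measured
print(tri([("top",cr((333,357),5.5,(385,175))),("scene",cr((102,93),4.8,(190,225)))]))
# block
bt=cr([(147,77),(475,133),(422,466),(88,405),(281,265)],8,(225,185))
bs=cr([(93,127),(383,78),(470,332),(167,386),(277,231)],8,(345,230))
h=55
BT=[(h,h,45),(h,-h,45),(-h,-h,45),(-h,h,45),(0,0,45)]
BS=[(-h,-h,45),(-h,h,45),(h,h,45),(h,-h,45),(0,0,45)]
for o in ([("top",BT,bt),("scene",BS,bs)],[("top",BT,bt)],[("scene",BS,bs)]):
    v,r=fit(o,[.45,.2,0]); print(v,np.abs(r).max())
print(r)
print(tri([("top",bt[4]),("scene",bs[4])]))
# spheres etc: tab top center
print("tab",tri([("top",cr((355,229),5.5,(385,175))),("scene",cr((111,152),4.8,(190,225)))]))
for n,a,b in (("bowl",(326,268),(306,242)),("jar",(326,150),(347,328)),("finL",(376,172),(290,278)),("finR",(512,193),(157,303))): print(n,tri([("top",a),("scene",b)]))
E
```

```text
[ 0.554  -0.2548 -0.1525]
[[-1.145  -0.0907]
 [ 0.6555  0.2096]
 [-1.4747 -0.9318]
 [-0.1133 -0.5268]
 [-0.0104 -0.5954]
 [-1.2839 -1.4173]
 [-0.0953 -0.8416]
 [-0.0307  0.1555]
 [-1.0298  0.2571]
 [-0.0838 -0.6662]]
[ 0.5529 -0.2557 -0.1594]
[[-1.0252  0.1277]
 [ 0.7423  0.7315]
 [-0.8605 -0.6491]
 [ 0.5236 -0.0282]
 [ 0.1917 -0.1451]]
[ 0.5557 -0.2541 -0.1516]
[[-0.9119 -0.9908]
 [ 0.2894 -0.4533]
 [ 0.452   0.5928]
 [-0.5604  0.7392]
 [ 0.4375 -0.1712]]
tip [ 0.5125 -0.2484  0.25  ] [[444.0913 239.1003]] [[211.2231 243.9412]]
seat [ 0.5659 -0.2566  0.22  ] [[443.1226 217.1539]] [[215.866  268.9776]]
(array([ 0.5118, -0.25  ,  0.2499]), [np.float64(0.000774915039791111), np.float64(0.000774915039790983)])
[ 0.5935  0.1824 -0.1767] 0.9959705804430996
[ 0.5933  0.1822 -0.178 ] 0.8882862731022385
[ 0.5937  0.1825 -0.1752] 0.41688879119647027
[[-0.3101 -0.0225]
 [ 0.2635 -0.3382]
 [ 0.1556  0.1944]
 [-0.2171  0.4169]
 [ 0.1042 -0.3085]]
(array([0.5943, 0.1824, 0.0444]), [np.float64(0.0003939499667861568), np.float64(0.0003939499667863666)])
tab (array([ 0.5611, -0.2549,  0.2709]), [np.float64(0.0009746885693943456), np.float64(0.0009746885693946548)])
bowl (array([0.4595, 0.0098, 0.0351]), [np.float64(0.0007346153248287357), np.float64(0.0007346153248285742)])
jar (array([0.7677, 0.0063, 0.0761]), [np.float64(0.0011465240840121997), np.float64(0.001146524084011201)])
finL (array([ 0.668 , -0.1016,  0.2432]), [np.float64(3.637489043628263e-06), np.float64(3.6374890434615627e-06)])
finR (array([ 0.6165, -0.4066,  0.244 ]), [np.float64(0.0025569192950825395), np.float64(0.002556919295082871)])
```

Both cameras agree. The stand is at (0.554,-0.255) with yaw -0.153, and the roller at about (0.512,-0.249,0.250). The block hole is at (0.594,0.182), and the tab top at z 0.271 against 0.272 expected. Next I move above the keeper with the fingers shut.

```bash
python3 -m pendant '{"grip":[0,0,0,0,0,0,0,0,0,0,0,0],"offset":[[0,0,0.06],[0,0.02,0.12],[0.04,0.06,0.12],[0.08,0.1,0.12],[0.12,0.14,0.12],[0.16,0.18,0.12],[0.2,0.22,0.12],[0.24,0.26,0.12],[0.28,0.29,0.12],[0.31,0.31,0.12],[0.34,0.324,0.12],[0.34,0.324,0.12]],"dr":[[0,0,0],[0,0,-5],[0,0,-10],[0,0,-15],[0,0,-20],[0,0,-26],[0,0,-26],[0,0,-26],[0,0,-26],[0,0,-26],[0,0,-26],[0,0,-26]]}' 40
python3 - <<'E'
from h import *
import cv2
from scipy.spatial.transform import Rotation as R
s=manip.sense(); im=manip.snapshot("wrist"); cv2.imwrite("pics/w1.png",im[:,:,::-1]); 
cv2.imwrite("pics/s1.png",manip.snapshot("scene")[:,:,::-1])
q=s['tcp_rot']; T=np.eye(4); T[:3,:3]=R.from_quat([q[1],q[2],q[3],q[0]]).as_matrix(); T[:3,3]=s['eef_pos']; print(T,s['contact_force'],s['joint_positions'],s['finger_gap'])
np.save("T1.npy",T@manip.camera_info("wrist")['tool_from_camera'])
W=np.load("T1.npy")
for n,L in dict(tip=(-42,0,250),nose=(-74,0,226),seat=(12,0,220)).items():
    v=(.554,-.2548,-.1525);L=np.array(L)/1e3; P=np.array([v[0]+np.cos(v[2])*L[0],v[1]+np.sin(v[2])*L[0],L[2]]); print(n,P,proj("wrist",[P],W))
E
```

```text
time_s: 1.65
eef_pos: [0.5179, -0.2479, 0.3503]
tcp_rot: [-0.001, 0.997, -0.076, -0.001]
contact_force: [-0.4, 0.5, -0.3]
finger_gap: 0.004
[[ 9.88445420e-01 -1.51573210e-01 -1.10134989e-03  5.17876181e-01]
 [-1.51572006e-01 -9.88445600e-01  1.10539201e-03 -2.47944999e-01]
 [-1.25617227e-03 -9.25685856e-04 -9.99998783e-01  3.50285590e-01]
 [ 0.00000000e+00  0.00000000e+00  0.00000000e+00  1.00000000e+00]] [-0.36529207  0.50009369 -0.32433335] [-5.36060067e-01  4.42341024e-02  1.36495702e+00  3.93035869e-04
  1.73391297e+00  1.18695896e+00] 0.004116785494027838
tip [ 0.51248744 -0.2484198   0.25      ] [[317.52903061 242.82244364]]
nose [ 0.48085881 -0.24355869  0.226     ] [[317.34816302 272.7979385 ]]
seat [ 0.56586073 -0.25662292  0.22      ] [[317.52899877 159.18466373]]
```

View pics/w1.png

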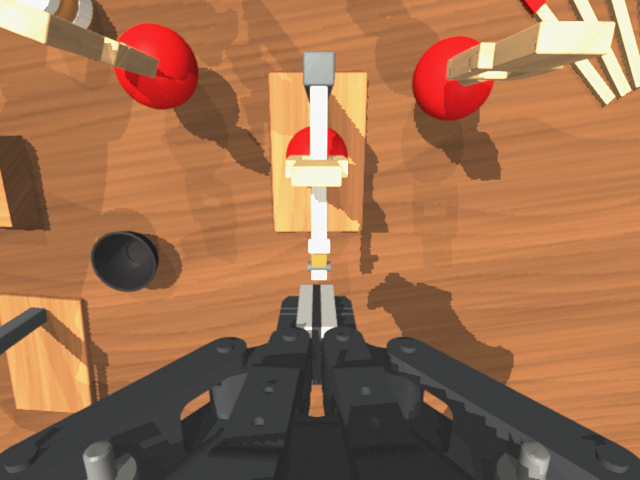

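View pics/s1.png

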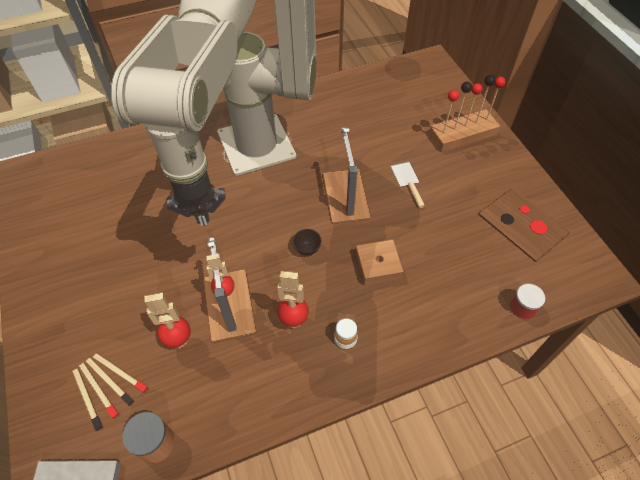

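The roller is seen at (319,246), predicted (317.5,243), so about 1 mm off. The tab at (317,174) is in line with the hook. Next I descend.

```bash
python3 -m pendant '{"grip":[0,0,0,0,0],"offset":[[0,-0.001,-0.03],[0,-0.001,-0.06],[0,-0.001,-0.08],[0,-0.001,-0.088],[0,-0.001,-0.09]],"dr":[[0,0,0],[0,0,0],[0,0,0],[0,0,0],[0,0,0]]}'
python3 -m pendant '{"grip":[0,0,0,0,0],"offset":[[0,0,-0.003],[0,0,-0.006],[0,0,-0.009],[0,0,-0.012],[0,0,-0.014]],"dr":[[0,0,0],[0,0,0],[0,0,0],[0,0,0],[0,0,0]]}'
```

```text
time_s: 2.38
eef_pos: [0.5165, -0.2507, 0.2615]
tcp_rot: [0.0, 0.997, -0.078, 0.0]
contact_force: [-0.3, -0.4, -0.1]
finger_gap: 0.001
time_s: 3.0
eef_pos: [0.5169, -0.2505, 0.2476]
tcp_rot: [0.0, 0.997, -0.077, 0.0]
contact_force: [0.5, 0.3, 3.3]
finger_gap: 0.0
```

```bash
python3 -m pendant '{"grip":[0,0,0,0],"offset":[[0,0,-0.003],[0,0,-0.006],[0,0,-0.009],[0,0,-0.012]],"dr":[[0,0,0],[0,0,0],[0,0,0],[0,0,0]]}'
python3 -m pendant '{"grip":[0,0,0],"offset":[[0,0,-0.003],[0,0,-0.006],[0,0,-0.009]],"dr":[[0,0,0],[0,0,0],[0,0,0]]}'
```

```text
time_s: 3.5
eef_pos: [0.5177, -0.2507, 0.2362]
tcp_rot: [0.0, 0.997, -0.077, 0.001]
contact_force: [4.0, 1.0, 7.0]
finger_gap: -0.006
time_s: 3.88
eef_pos: [0.519, -0.2509, 0.2283]
tcp_rot: [0.001, 0.997, -0.077, 0.003]
contact_force: [7.4, -0.1, 9.6]
finger_gap: 0.0
```

Run:
```python
from h import *
import cv2
a=manip.snapshot("wrist"); s=manip.snapshot("scene"); print(manip.sense()['contact_force'])
o=np.hstack([a[200:360,230:400].repeat(3,0).repeat(3,1)[:480], cv2.resize(s[190:310,180:260],(290,480),interpolation=cv2.INTER_CUBIC)])
cv2.imwrite("pics/p1.png",o[:,:,::-1]); print(o.shape)
```

```text
[ 8.81615473 -0.83819427 10.10978379]
(480, 800, 3)
```

View pics/p1.png

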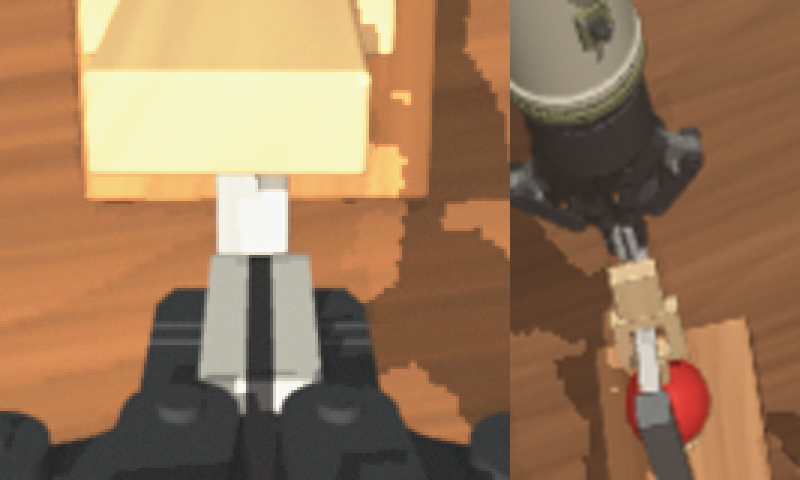

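The sideways force (+x 8.8 N) shows the roller is bearing on the robot-side edge of the fingertips, which holds the keeper shut. I'll back off, shift 8 mm towards the nose and press again.

```bash
python3 -m pendant '{"grip":[0,0,0,0,0,0,0],"offset":[[0,0,0.006],[0,0,0.014],[0,0,0.022],[0,0,0.03],[0,0,0.036],[-0.008,0.0015,0.036],[-0.008,0.0015,0.036]],"dr":[[0,0,0],[0,0,0],[0,0,0],[0,0,0],[0,0,0],[0,0,0],[0,0,0]]}'
python3 - <<'E'
from h import *
import cv2
a=manip.snapshot("wrist"); s=manip.snapshot("scene"); print(manip.sense()['contact_force'])
o=np.hstack([a[200:360,230:400].repeat(3,0).repeat(3,1)[:480], cv2.resize(s[190:310,180:260],(290,480),interpolation=cv2.INTER_CUBIC)])
cv2.imwrite("pics/p2.png",o[:,:,::-1]); print(o.shape)
E
```

```text
time_s: 4.85
eef_pos: [0.5078, -0.2487, 0.2617]
tcp_rot: [-0.0, 0.997, -0.078, -0.001]
contact_force: [0.1, -0.1, 0.7]
finger_gap: -0.002
[-0.05676959 -0.27097818 -0.39385347]
(480, 800, 3)
```

View pics/p2.png

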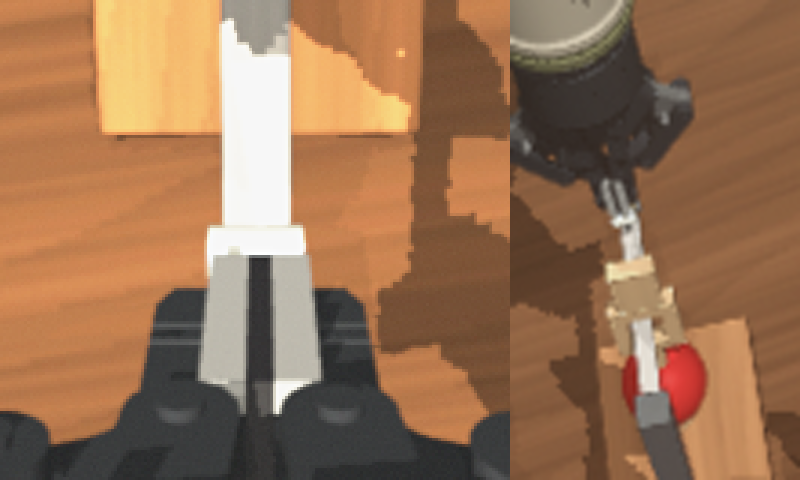

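Run:
```python
from h import *
C=manip.camera_info("wrist")['tool_from_camera']
for p in [(0,0,0),(.011,0,0),(-.011,0,0),(.005,0,0)]: print(p,proj("wrist",[p],C))
# roller back-projection: rows in full image for roller far edge(225)/visible
from scipy.spatial.transform import Rotation as R
s=manip.sense();q=s['tcp_rot'];T=np.eye(4);T[:3,:3]=R.from_quat([q[1],q[2],q[3],q[0]]).as_matrix();T[:3,3]=s['eef_pos']
W=T@C
for v in [(-.554,0,0)]: pass
c,sn=np.cos(-.1525),np.sin(-.1525)
for x,z in [(-42,250),(-42,255),(-37,250),(-47,250)]:
    print(x,z,proj("wrist",[(.554+c*x/1e3,-.2548+sn*x/1e3,z/1e3)],W))
```

```text
(0, 0, 0) [[315.30171483 302.74903206]]
(0.011, 0, 0) [[315.29641642 278.6834278 ]]
(-0.011, 0, 0) [[315.30680491 325.86836714]]
(0.005, 0, 0) [[315.29933305 291.93088045]]
-42 250 [[313.09690032 282.41996098]]
-42 255 [[313.01067566 287.05029762]]
-37 250 [[313.04554777 272.0934379 ]]
-47 250 [[313.14737893 292.5707411 ]]
```

```bash
python3 -m pendant '{"grip":[0,0,0,0,0,0,0],"offset":[[0.002,-0.0005,-0.004],[0.002,-0.0005,-0.008],[0.002,-0.0005,-0.011],[0.002,-0.0005,-0.014],[0.002,-0.0005,-0.017],[0.002,-0.0005,-0.02],[0.002,-0.0005,-0.022]],"dr":[[0,0,0],[0,0,0],[0,0,0],[0,0,0],[0,0,0],[0,0,0],[0,0,0]]}'
python3 -m pendant '{"grip":[0,0,0],"offset":[[0,0,-0.002],[0,0,-0.004],[0,0,-0.006]],"dr":[[0,0,0],[0,0,0],[0,0,0]]}'
```

```text
time_s: 5.82
eef_pos: [0.511, -0.2495, 0.2407]
tcp_rot: [0.0, 0.997, -0.077, 0.001]
contact_force: [0.7, 0.5, 5.8]
finger_gap: 0.001
time_s: 6.2
eef_pos: [0.5113, -0.2496, 0.2352]
tcp_rot: [0.0, 0.997, -0.077, 0.001]
contact_force: [0.8, 0.9, 8.0]
finger_gap: 0.001
```

Purely vertical force now; I continue down.

```bash
python3 -m pendant '{"grip":[0,0,0],"offset":[[0,0,-0.002],[0,0,-0.004],[0,0,-0.006]],"dr":[[0,0,0],[0,0,0],[0,0,0]]}'
python3 -m pendant '{"grip":[0,0,0],"offset":[[0,0,-0.002],[0,0,-0.004],[0,0,-0.006]],"dr":[[0,0,0],[0,0,0],[0,0,0]]}'
```

```text
time_s: 6.58
eef_pos: [0.5116, -0.2497, 0.2297]
tcp_rot: [0.0, 0.997, -0.077, 0.001]
contact_force: [0.9, 0.9, 8.9]
finger_gap: 0.003
time_s: 6.95
eef_pos: [0.5118, -0.2497, 0.224]
tcp_rot: [0.001, 0.997, -0.077, 0.002]
contact_force: [0.6, 0.9, 10.2]
finger_gap: -0.001
```

```bash
python3 -m pendant '{"grip":[0,0],"offset":[[0,0,-0.002],[0,0,-0.004]],"dr":[[0,0,0],[0,0,0]]}'
python3 -m pendant '{"grip":[0,0],"offset":[[0,0,-0.002],[0,0,-0.004]],"dr":[[0,0,0],[0,0,0]]}'
```

```text
time_s: 7.2
eef_pos: [0.511, -0.2496, 0.2193]
tcp_rot: [0.0, 0.997, -0.077, 0.001]
contact_force: [-2.6, 0.6, 3.5]
finger_gap: 0.003
time_s: 7.45
eef_pos: [0.51, -0.2494, 0.214]
tcp_rot: [-0.0, 0.997, -0.078, -0.001]
contact_force: [-4.8, 0.1, 6.0]
finger_gap: -0.003
```

```bash
python3 -m pendant '{"grip":[0,0,0,0,0,0],"offset":[[0,0,0.005],[0,0,0.01],[0,0,0.016],[0,0,0.03],[0,0,0.06],[0,0,0.1]],"dr":[[0,0,0],[0,0,0],[0,0,0],[0,0,0],[0,0,0],[0,0,0]]}'
python3 - <<'E'
from h import *
import cv2
a=manip.snapshot("wrist"); s=manip.snapshot("scene"); print(manip.sense()['contact_force'])
o=np.hstack([cv2.resize(a[100:300,230:400],(408,480)), cv2.resize(s[190:310,180:260],(290,480),interpolation=cv2.INTER_CUBIC)])
cv2.imwrite("pics/p3.png",o[:,:,::-1]); print(o.shape)
E
```

```text
time_s: 8.2
eef_pos: [0.5104, -0.2491, 0.315]
tcp_rot: [-0.0, 0.997, -0.077, -0.001]
contact_force: [-0.0, -0.2, -0.0]
finger_gap: 0.002
[-0.27044224  0.36448033  1.54231199]
(480, 698, 3)
```

View pics/p3.png

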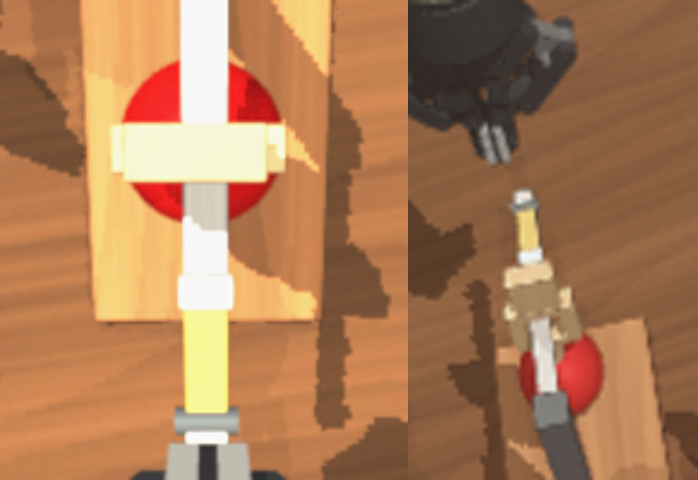

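The keeper is flat: blade at (205,360) and roller at (205,293) in the crop. The finial is still hanging. Next I locate the tab top, whose centre is at full-image pixel (312,164).

```bash
cat >> h.py <<'E'
from scipy.spatial.transform import Rotation as R
def tool():
    s=manip.sense();q=s['tcp_rot'];T=np.eye(4);T[:3,:3]=R.from_quat([q[1],q[2],q[3],q[0]]).as_matrix();T[:3,3]=s['eef_pos'];return T
def onz(uv,z):
    c=manip.camera_info("wrist");f=240/np.tan(np.radians(c['fov_y']/2));W=tool()@c['tool_from_camera']
    d=W[:3,:3]@np.array([(uv[0]-c['cx'])/f,(uv[1]-c['cy'])/f,1]);return W[:3,3]+d*(z-W[2,3])/d[2]
E
python3 - <<'E'
from h import *
import cv2
a=cv2.imread("pics/p3.png")
for q in [(125,122),(267,122),(125,182),(267,182),(196,153),(205,293)]:
    uv=cr(q,2.4,(230,100)); z=.227 if q[1]==293 else .272
    print(q,onz(uv,z).round(4))
print(tool()[:3].round(4), manip.sense()['joint_positions'])
E
```

```text
(125, 122) [ 0.5748 -0.2431  0.272 ]
(267, 122) [ 0.5702 -0.2727  0.272 ]
(125, 182) [ 0.5624 -0.2408  0.272 ]
(267, 182) [ 0.5577 -0.271   0.272 ]
(196, 153) [ 0.5661 -0.2569  0.272 ]
(205, 293) [ 0.5246 -0.2524  0.227 ]
[[ 0.988  -0.1542  0.0083  0.5126]
 [-0.1542 -0.988  -0.0048 -0.2504]
 [ 0.0089  0.0035 -1.      0.3211]] [-5.44403420e-01  2.14375241e-02  1.44070226e+00  1.98161842e-04
  1.66986889e+00  1.18123128e+00]
```

```bash
python3 -m pendant '{"grip":[0.03,0.03,0.03,0.03,0.03,0.03,0.03,0.03,0.03,0.03,0.03,0.03],"offset":[[0.01,0,0],[0.02,-0.003,0],[0.03,-0.005,0],[0.04,-0.006,0],[0.053,-0.007,0],[0.053,-0.007,0],[0.053,-0.007,0],[0.053,-0.007,0],[0.053,-0.007,0],[0.053,-0.007,0],[0.053,-0.007,0],[0.053,-0.007,0]],"dr":[[0,0,10],[0,0,20],[0,0,30],[0,0,40],[0,0,50],[0,0,60],[0,0,70],[0,0,80],[0,0,90],[0,0,90],[0,0,90],[0,0,90]]}'
python3 - <<'E'
from h import *
import cv2
print(tool()[:3].round(4), manip.sense()['joint_vel'].round(3))
a=manip.snapshot("wrist"); cv2.imwrite("pics/w4.png",a[:,:,::-1])
print(tool()[:3,3])
E
```

```text
time_s: 9.8
eef_pos: [0.5637, -0.2564, 0.3144]
tcp_rot: [0.0, 0.76, 0.649, 0.0]
contact_force: [0.3, -0.1, -0.3]
finger_gap: 0.35
[[ 1.566e-01  9.877e-01  1.000e-04  5.637e-01]
 [ 9.877e-01 -1.566e-01 -0.000e+00 -2.564e-01]
 [-0.000e+00  1.000e-04 -1.000e+00  3.144e-01]] [-0.002  0.002  0.    -0.     0.002 -0.012]
[ 0.56365026 -0.25638071  0.31433201]
```

View pics/w4.png

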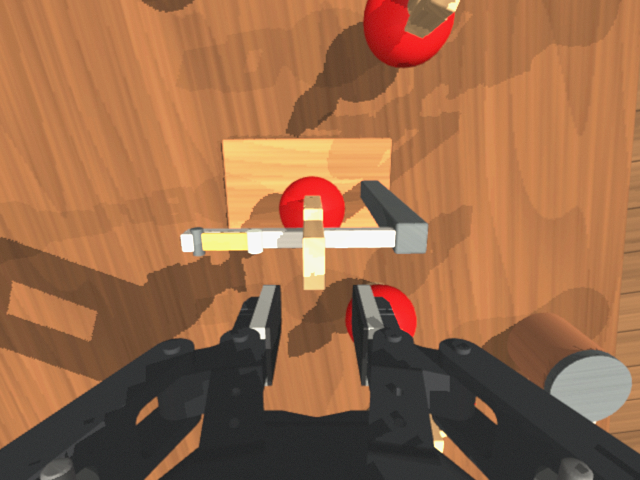

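Run:
```python
import cv2
a=cv2.imread("pics/w4.png"); cv2.imwrite("pics/w4c.png",cv2.resize(a[185:300,240:390],None,fx=5,fy=5,interpolation=cv2.INTER_CUBIC))
```

```text
(no output)
```

View pics/w4c.png

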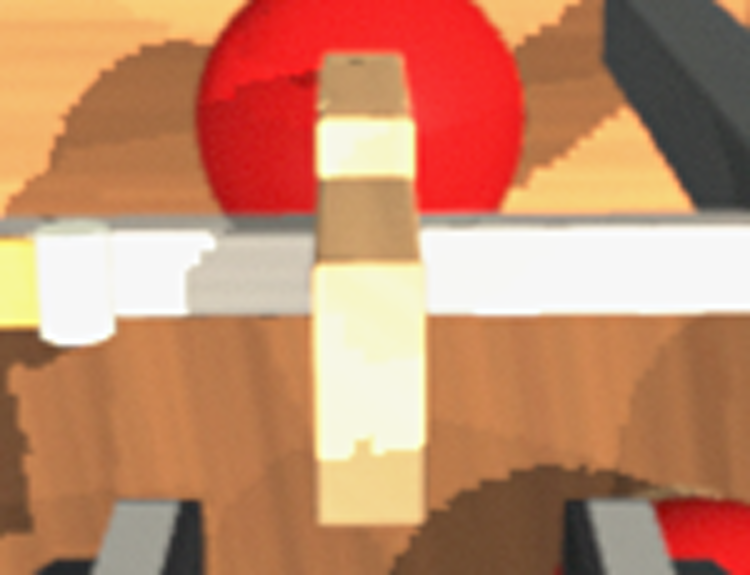

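Run:
```python
from h import *
T=tool()
P=[onz(cr(q,5,(240,185)),.272) for q in [(312,262),(422,262),(318,525),(424,525)]]
for p in P: print(p.round(4),((p-T[:3,3])@T[:3,:3]).round(4))
m=np.mean(P,0);print(m,((m-T[:3,3])@T[:3,:3]).round(4))
print(np.linalg.norm(P[0]-P[1]),np.linalg.norm(P[0]-P[2]))
```

```text
[ 0.558  -0.2383  0.272 ] [ 0.017  -0.0084  0.0423]
[ 0.5693 -0.24    0.272 ] [0.017  0.0031 0.0423]
[ 0.5537 -0.2678  0.272 ] [-0.0129 -0.008   0.0423]
[ 0.5651 -0.2696  0.272 ] [-0.0128  0.0035  0.0423]
[ 0.56154329 -0.25393365  0.272     ] [ 0.0021 -0.0025  0.0423]
0.011458037441419523 0.029875853583194927
```

Tab measured at 11.5 × 29.9 mm (12 × 30 given), centre (0.5615,-0.254), yaw aligned. Next I descend and grip.

```bash
python3 -m pendant '{"grip":[0.03,0.03,0.03,0.03,0.03,0.03],"offset":[[-0.002,0.002,0],[-0.002,0.002,-0.025],[-0.002,0.002,-0.05],[-0.002,0.002,-0.07],[-0.002,0.002,-0.077],[-0.002,0.002,-0.077]],"dr":[[0,0,0],[0,0,0],[0,0,0],[0,0,0],[0,0,0],[0,0,0]]}'
python3 -m pendant '{"grip":[0.02,0.01,0.004,0.004,0.004,0.004],"offset":[[0,0,0],[0,0,0],[0,0,0],[0,0,0],[0,0,0],[0,0,0]],"dr":[[0,0,0],[0,0,0],[0,0,0],[0,0,0],[0,0,0],[0,0,0]]}' 50
python3 - <<'E'
from h import *
import cv2
a=manip.snapshot("wrist"); s=manip.snapshot("scene")
o=np.hstack([a[100:420,150:480], cv2.resize(s[190:310,160:280],(320,320),interpolation=cv2.INTER_CUBIC)])
cv2.imwrite("pics/p5.png",o[:,:,::-1])
E
```

```text
time_s: 10.6
eef_pos: [0.5615, -0.2543, 0.2372]
tcp_rot: [-0.0, 0.76, 0.65, -0.0]
contact_force: [-1.1, -0.2, 0.5]
finger_gap: 0.352
time_s: 11.35
eef_pos: [0.562, -0.2547, 0.2377]
tcp_rot: [0.001, 0.76, 0.65, 0.0]
contact_force: [2.5, -1.4, 3.3]
finger_gap: 0.134
```

View pics/p5.png

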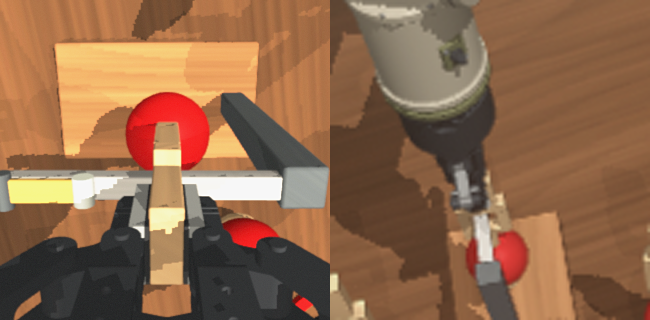

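Gripped at 11.4 mm. Next I lift 12 mm.

```bash
python3 -m pendant '{"grip":[0.004,0.004,0.004,0.004],"offset":[[0,0,0.004],[0,0,0.008],[0,0,0.012],[0,0,0.012]],"dr":[[0,0,0],[0,0,0],[0,0,0],[0,0,0]]}'
python3 - <<'E'
from h import *
import cv2
a=manip.snapshot("wrist"); s=manip.snapshot("scene")
o=np.hstack([a[100:420,150:480], cv2.resize(s[190:310,160:280],(320,320),interpolation=cv2.INTER_CUBIC)])
cv2.imwrite("pics/p6.png",o[:,:,::-1])
E
```

```text
time_s: 11.95
eef_pos: [0.5616, -0.2544, 0.2495]
tcp_rot: [-0.0, 0.76, 0.65, 0.0]
contact_force: [0.3, -0.7, -2.7]
finger_gap: 0.134
```

View pics/p6.png

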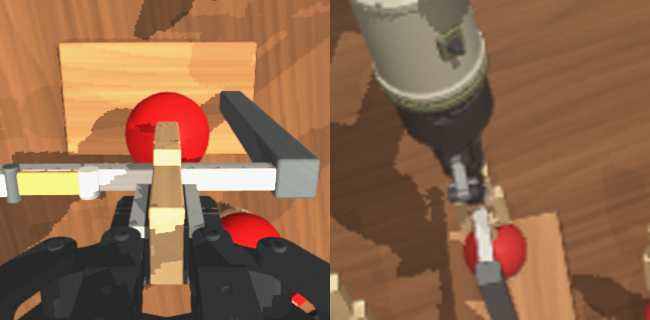

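Weight carried (-2.7 N) and level. I draw it off along the stand's -x.

```bash
python3 -m pendant '{"grip":[0.004,0.004,0.004,0.004,0.004,0.004,0.004,0.004],"offset":[[-0.012,0.002,0],[-0.03,0.0045,0],[-0.049,0.0075,0],[-0.069,0.0105,0],[-0.089,0.0135,0],[-0.109,0.0165,0],[-0.122,0.0185,0],[-0.122,0.0185,0]],"dr":[[0,0,0],[0,0,0],[0,0,0],[0,0,0],[0,0,0],[0,0,0],[0,0,0],[0,0,0]]}'
python3 - <<'E'
from h import *
import cv2
a=manip.snapshot("wrist"); s=manip.snapshot("scene")
o=np.hstack([a[100:420,150:480], cv2.resize(s[160:310,150:300],(320,320),interpolation=cv2.INTER_CUBIC)])
cv2.imwrite("pics/p7.png",o[:,:,::-1]); cv2.imwrite("pics/t7.png",manip.snapshot("top")[:,:,::-1])
# other stand hook
for a,b in (((258,295),(352,168)),((240,360),(346,130))): print(tri([("top",a),("scene",b)]))
E
```

```text
time_s: 13.05
eef_pos: [0.439, -0.2359, 0.2495]
tcp_rot: [0.0, 0.76, 0.65, 0.0]
contact_force: [0.6, -0.2, -2.1]
finger_gap: 0.135
(array([0.39611435, 0.17115779, 0.22471076]), [np.float64(0.0033931302212502025), np.float64(0.003393130221249938)])
(array([0.25451566, 0.21241738, 0.22212326]), [np.float64(0.00448148162584598), np.float64(0.004481481625846127)])
```

View pics/p7.png

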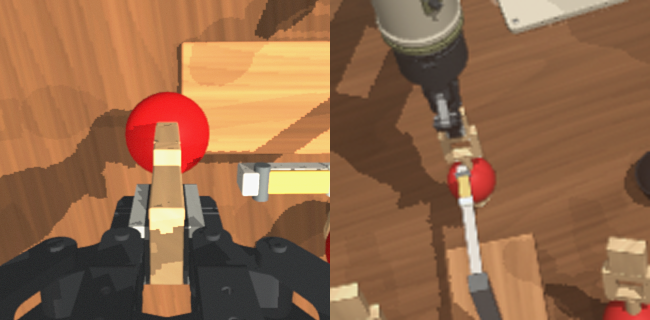

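View pics/t7.png

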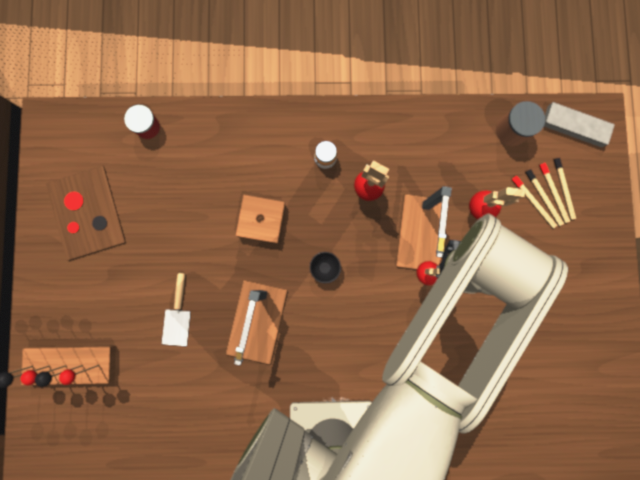

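Off the hook. Next I raise it 30 mm and carry it to the block, y first to clear the hook's nose.

```bash
python3 -m pendant '{"grip":[0.004,0.004,0.004,0.004,0.004,0.004,0.004,0.004,0.004,0.004,0.004,0.004],"offset":[[0,0.01,0.015],[0,0.035,0.03],[0.005,0.075,0.03],[0.015,0.12,0.03],[0.03,0.165,0.03],[0.047,0.21,0.03],[0.065,0.255,0.03],[0.083,0.3,0.03],[0.101,0.34,0.03],[0.12,0.375,0.03],[0.14,0.402,0.03],[0.155,0.418,0.03]],"dr":[[0,0,0],[0,0,0],[0,0,0],[0,0,0],[0,0,0],[0,0,0],[0,0,0],[0,0,0],[0,0,0],[0,0,0],[0,0,0],[0,0,0]]}'
python3 -m pendant '{"grip":[0.004,0.004,0.004],"offset":[[0,0,0],[0,0,0],[0,0,0]],"dr":[[0,0,0],[0,0,0],[0,0,0]]}'
python3 - <<'E'
from h import *
import cv2
print(tool()[:3].round(4))
a=manip.snapshot("wrist"); print(tool()[:3,3].round(4)); s=manip.snapshot("scene");t=manip.snapshot("top")
for n,i in (("w8",a),("s8",s),("t8",t)): cv2.imwrite(f"pics/{n}.png",i[:,:,::-1])
o=np.hstack([cv2.resize(s[190:310,330:430],(400,480),interpolation=cv2.INTER_CUBIC), cv2.resize(t[160:280,210:310],(400,480),interpolation=cv2.INTER_CUBIC)])
cv2.imwrite("pics/p8.png",o[:,:,::-1])
E
```

```text
time_s: 14.7
eef_pos: [0.5952, 0.1847, 0.2801]
tcp_rot: [-0.0, 0.759, 0.651, 0.0]
contact_force: [0.0, -0.5, -2.9]
finger_gap: 0.133
time_s: 15.08
eef_pos: [0.5944, 0.1816, 0.2798]
tcp_rot: [0.0, 0.76, 0.65, 0.0]
contact_force: [0.2, 0.1, -2.4]
finger_gap: 0.132
[[ 1.549e-01  9.879e-01  2.000e-04  5.944e-01]
 [ 9.879e-01 -1.549e-01 -0.000e+00  1.816e-01]
 [ 0.000e+00  2.000e-04 -1.000e+00  2.798e-01]]
[0.5944 0.1816 0.2797]
```

View pics/w8.png

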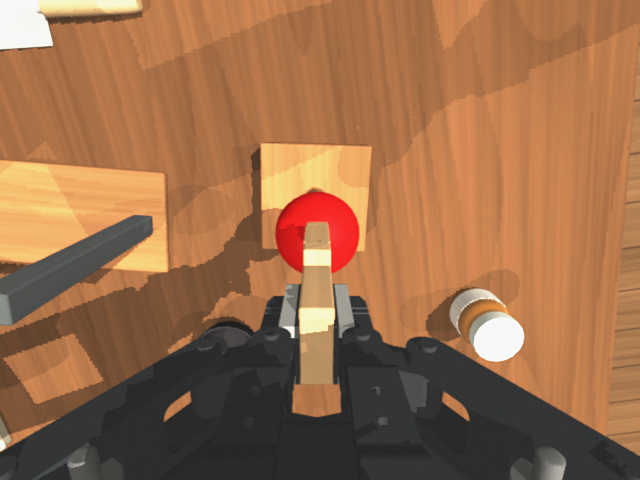

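View pics/p8.png

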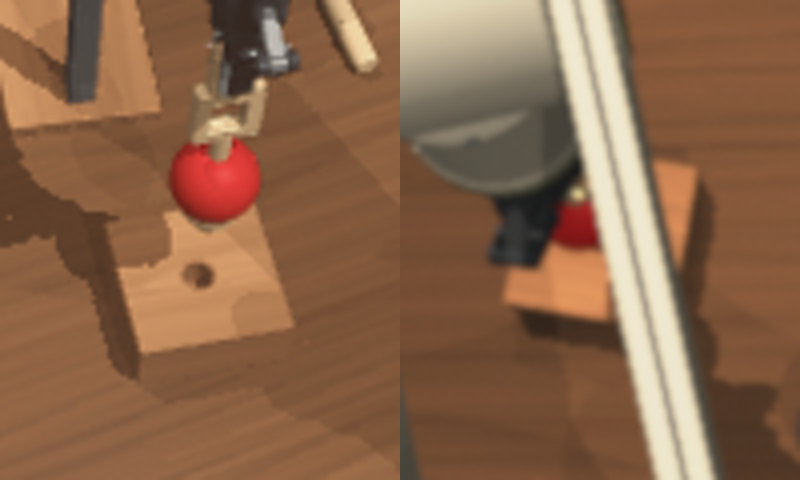

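```bash
cat > ball.py <<'E'
from h import *
import cv2,sys
def ball(fn,roi):
    im=cv2.imread(fn); x0,y0,x1,y1=roi; c=im[y0:y1,x0:x1].astype(int)
    m=((c[:,:,2]>90)&(c[:,:,1]<70)&(c[:,:,0]<80)).astype(np.uint8)
    k=cv2.findContours(m,cv2.RETR_EXTERNAL,cv2.CHAIN_APPROX_NONE)[0]; k=max(k,key=cv2.contourArea)
    h=cv2.convexHull(k); (cx,cy),r=cv2.minEnclosingCircle(h); e=cv2.fitEllipse(h); return np.array(e[0])+(x0,y0),np.array(e[1])/2,(cx+x0,cy+y0,r)
W=tool()@manip.camera_info("wrist")['tool_from_camera']
n=sys.argv[1]
a=ball(f"pics/w{n}.png",(250,170,380,290)); b=ball(f"pics/s{n}.png",(365,215,410,290)); print(a,b)
p,e=tri([("wrist",a[0],W),("scene",b[0])]); print("ball",p,e,"tool",tool()[:3,3])
p2=[p[0],p[1],.172]
print(proj("wrist",[tool()[:3,3]*[1,1,0]+[0,0,.172]],W),proj("scene",[tool()[:3,3]*[1,1,0]+[0,0,.172]]))
E
python3 ball.py 8
python3 - <<'E'
from h import *
np.set_printoptions(precision=2,suppress=True)
W=tool()@manip.camera_info("wrist")['tool_from_camera']
v=(.5935,.1824,-.1767);c,s=np.cos(v[2]),np.sin(v[2])
for x,y in [(55,55),(-55,55),(55,-55),(-55,-55)]: print(x,y,proj("wrist",[(v[0]+c*x/1e3-s*y/1e3,v[1]+s*x/1e3+c*y/1e3,.045)],W))
import cv2
a=cv2.imread("pics/w8.png");cv2.imwrite("pics/w8c.png",cv2.resize(a[130:280,240:390],None,fx=4,fy=4,interpolation=cv2.INTER_CUBIC))
E
```

```text
(array([316.6548233 , 233.58663559]), array([41.64937592, 41.75308228]), (316.38612365722656, 233.52490997314453, 42.17678451538086)) (array([383.23681068, 234.28476715]), array([10.778965  , 11.58450508]), (383.2809181213379, 234.1183738708496, 11.48465633392334))
ball [0.59423314 0.18111345 0.16883605] [np.float64(0.0005761269464697749), np.float64(0.0005761269464699927)] tool [0.59451378 0.18161364 0.27966379]
[[317.48945912 233.49133793]] [[383.38053599 233.52811631]]
55 55 [[372.51 145.14]]
-55 55 [[261.52 142.68]]
55 -55 [[365.86 250.2 ]]
-55 -55 [[263.65 248.14]]
```

View pics/w8c.png

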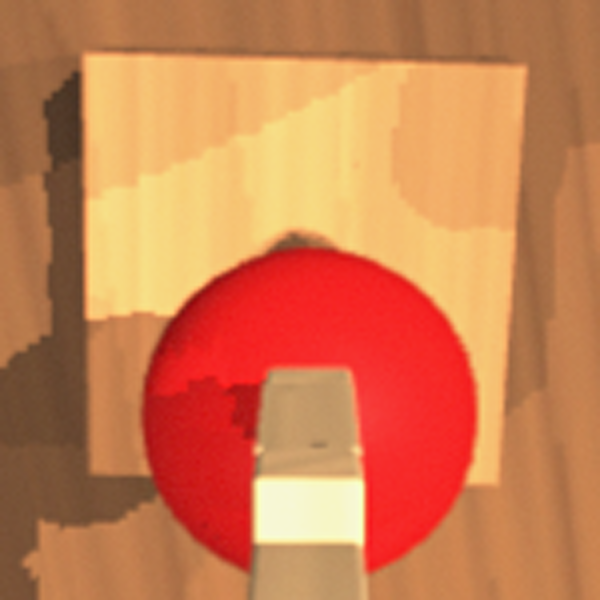

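Block corners match the prediction to about 1 px. The ball sits right over the hole, about 1 mm too far in +x. Next I correct that and descend to just above the mouth.

```bash
python3 -m pendant '{"grip":[0.004,0.004,0.004,0.004,0.004,0.004],"offset":[[-0.001,0,-0.015],[-0.001,0,-0.035],[-0.001,0,-0.05],[-0.001,0,-0.058],[-0.001,0,-0.062],[-0.001,0,-0.062]],"dr":[[0,0,0],[0,0,0],[0,0,0],[0,0,0],[0,0,0],[0,0,0]]}'
python3 - <<'E'
from h import *
import cv2
a=manip.snapshot("wrist"); s=manip.snapshot("scene"); print(tool()[:3,3].round(4))
for n,i in (("w9",a),("s9",s)): cv2.imwrite(f"pics/{n}.png",i[:,:,::-1])
o=np.hstack([cv2.resize(s[200:300,340:423],(400,480),interpolation=cv2.INTER_CUBIC), cv2.resize(a[130:310,240:390],(400,480),interpolation=cv2.INTER_CUBIC)])
cv2.imwrite("pics/p9.png",o[:,:,::-1])
E
python3 ball.py 9
```

```text
time_s: 15.98
eef_pos: [0.5937, 0.1821, 0.2173]
tcp_rot: [0.0, 0.76, 0.65, 0.0]
contact_force: [-0.0, 0.3, -1.5]
finger_gap: 0.134
[0.5941 0.1822 0.2181]
(array([316.72303009, 233.43455124]), array([41.51836777, 41.7272377 ]), (316.71815490722656, 233.4173240661621, 41.87755584716797)) (array([380.99078178, 246.49518394]), array([10.39968586, 10.94916725]), (380.94799995422363, 246.42000007629395, 10.983137130737305))
ball [0.59360738 0.18148943 0.10717091] [np.float64(0.00015837946386397576), np.float64(0.00015837946386383826)] tool [0.59405971 0.18216589 0.21806859]
[[317.90184547 265.05035996]] [[383.49671558 233.33071125]]
```

View pics/p9.png

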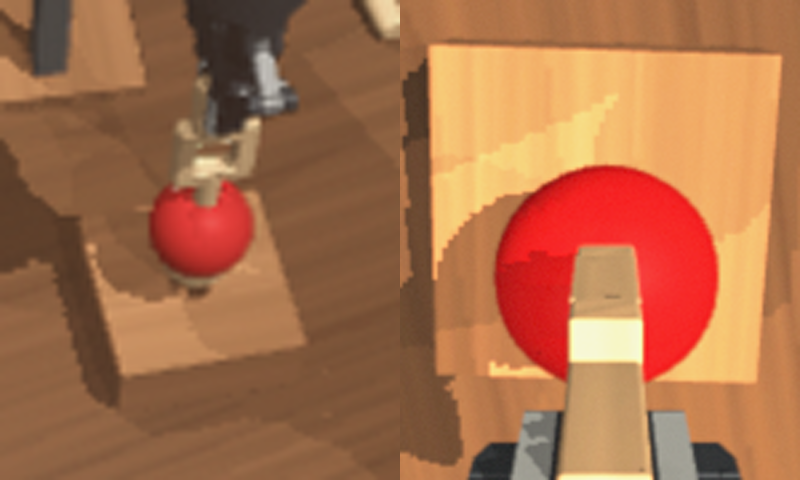

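Run:
```python
from h import *
W=tool()@manip.camera_info("wrist")['tool_from_camera']
px=np.array([(28,43),(382,56),(357,382),(35,375)],float)/2.667+(240,130)-.2
L=np.array([(-55,55),(55,55),(55,-55),(-55,-55)])/1e3
def r(v):
    c,s=np.cos(v[2]),np.sin(v[2]);return (proj("wrist",np.c_[v[0]+c*L[:,0]-s*L[:,1],v[1]+s*L[:,0]+c*L[:,1],[.045]*4],W)-px).ravel()
s=least_squares(r,[.594,.182,-.17]);print(s.x.round(4),s.fun.round(2)); print("ball wrist at z .107",onz((316.72,233.43),.107))
```

```text
[ 0.5923  0.1822 -0.1839] [ 0.35  0.54 -0.16 -0.36 -0.49  0.15  0.28 -0.44]
ball wrist at z .107 [0.59347507 0.18133956 0.107     ]
```

```bash
python3 -m pendant '{"grip":[0.004,0.004,0.004,0.004,0.004],"offset":[[-0.0005,0.001,0],[-0.0005,0.001,-0.003],[-0.0005,0.001,-0.006],[-0.0005,0.001,-0.009],[-0.0005,0.001,-0.012]],"dr":[[0,0,0],[0,0,0],[0,0,0],[0,0,0],[0,0,0]]}'
```

```text
time_s: 16.7
eef_pos: [0.5931, 0.183, 0.2049]
tcp_rot: [-0.0, 0.76, 0.65, -0.0]
contact_force: [-0.5, 0.4, -2.5]
finger_gap: 0.132
```

No contact, and the tip is about 9 mm into the hole. I go on down.

```bash
python3 -m pendant '{"grip":[0.004,0.004,0.004,0.004],"offset":[[0,0,-0.004],[0,0,-0.008],[0,0,-0.011],[0,0,-0.014]],"dr":[[0,0,0],[0,0,0],[0,0,0],[0,0,0]]}'
python3 -m pendant '{"grip":[0.004,0.004,0.004],"offset":[[0,0,-0.002],[0,0,-0.004],[0,0,-0.004]],"dr":[[0,0,0],[0,0,0],[0,0,0]]}'
```

```text
time_s: 17.2
eef_pos: [0.5931, 0.1831, 0.1911]
tcp_rot: [-0.0, 0.76, 0.65, -0.0]
contact_force: [-0.0, -1.2, -1.8]
finger_gap: 0.135
time_s: 17.58
eef_pos: [0.5934, 0.1831, 0.1878]
tcp_rot: [0.0, 0.76, 0.65, 0.0]
contact_force: [-0.6, -0.2, 0.9]
finger_gap: 0.132
```

```bash
python3 -m pendant '{"grip":[0.004,0.004],"offset":[[0,0,-0.001],[0,0,-0.001]],"dr":[[0,0,0],[0,0,0]]}'
python3 - <<'E'
from h import *
import cv2
a=manip.snapshot("wrist"); s=manip.snapshot("scene"); print(tool()[:3,3].round(4),manip.sense()['contact_force'])
for n,i in (("w10",a),("s10",s)): cv2.imwrite(f"pics/{n}.png",i[:,:,::-1])
o=np.hstack([cv2.resize(s[200:300,340:423],(400,480),interpolation=cv2.INTER_CUBIC), cv2.resize(a[130:310,240:390],(400,480),interpolation=cv2.INTER_CUBIC)])
cv2.imwrite("pics/p10.png",o[:,:,::-1])
E
python3 ball.py 10
```

```text
time_s: 17.82
eef_pos: [0.5938, 0.1832, 0.1878]
tcp_rot: [0.001, 0.76, 0.65, 0.001]
contact_force: [-0.8, -2.0, 5.4]
finger_gap: 0.133
[0.5938 0.1832 0.1878] [-2.42536211 -0.48420145  6.8207287 ]
(array([315.99516296, 233.50471878]), array([41.39160538, 41.76779556]), (316.1288070678711, 233.67257690429688, 41.91189956665039)) (array([380.12406635, 252.20714188]), array([10.06532288, 10.55566692]), (380.1176471710205, 252.0, 10.553146362304688))
ball [0.5928686  0.18227107 0.07596356] [np.float64(0.00021014506159200118), np.float64(0.00021014506159172409)] tool [0.59375716 0.18315934 0.18783565]
[[318.26900856 288.4598764 ]] [[383.78917467 233.1264172 ]]
```

View pics/p10.png

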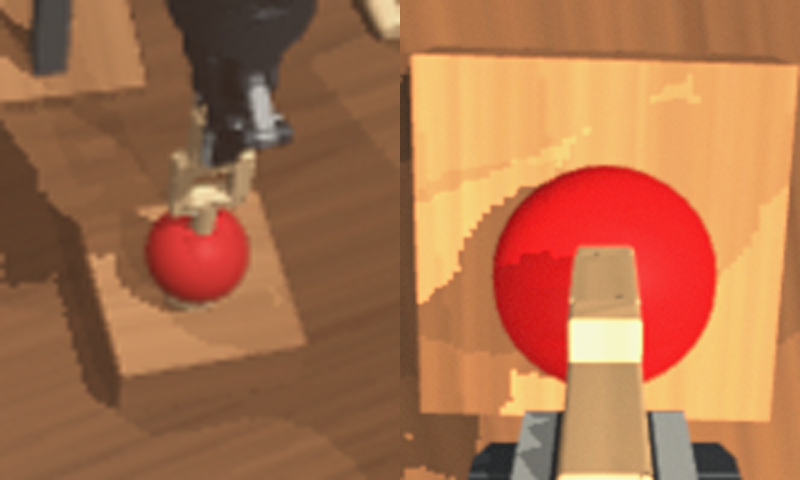

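The collar bears on the block: ball z 0.076 (home is 0.079) and 6.8 N of support. Next I release and retreat.

```bash
python3 -m pendant '{"grip":[0.004,0.014,0.024,0.034,0.034,0.034],"offset":[[0,0,0.0015],[0,0,0.0015],[0,0,0.0015],[0,0,0.0015],[0,0,0.0015],[0,0,0.0015]],"dr":[[0,0,0],[0,0,0],[0,0,0],[0,0,0],[0,0,0],[0,0,0]]}'
python3 -m pendant '{"grip":[0.034,0.034,0.034,0.034,0.034,0.034],"offset":[[0,0,0.02],[0,0,0.05],[0,0,0.08],[0,0,0.11],[0,0,0.13],[0,0,0.13]],"dr":[[0,0,0],[0,0,0],[0,0,0],[0,0,0],[0,0,0],[0,0,0]]}'
python3 - <<'E'
from h import *
import cv2
a=manip.snapshot("wrist"); s=manip.snapshot("scene"); print(tool()[:3,3].round(4),manip.sense()['contact_force'])
for n,i in (("w11",a),("s11",s)): cv2.imwrite(f"pics/{n}.png",i[:,:,::-1])
o=np.hstack([cv2.resize(s[200:300,340:423],(400,480),interpolation=cv2.INTER_CUBIC), cv2.resize(a[130:310,240:390],(400,480),interpolation=cv2.INTER_CUBIC)])
cv2.imwrite("pics/p11.png",o[:,:,::-1])
E
```

```text
time_s: 18.68
eef_pos: [0.5932, 0.1831, 0.1878]
tcp_rot: [-0.0, 0.76, 0.65, -0.0]
contact_force: [-0.3, 0.2, 1.0]
finger_gap: 0.397
time_s: 19.42
eef_pos: [0.5941, 0.1833, 0.3207]
tcp_rot: [0.001, 0.76, 0.65, 0.002]
contact_force: [-0.4, 0.3, 0.9]
finger_gap: 0.399
[0.593  0.183  0.3171] [ 0.31240404 -0.69684494  0.06379054]
```

View pics/p11.png

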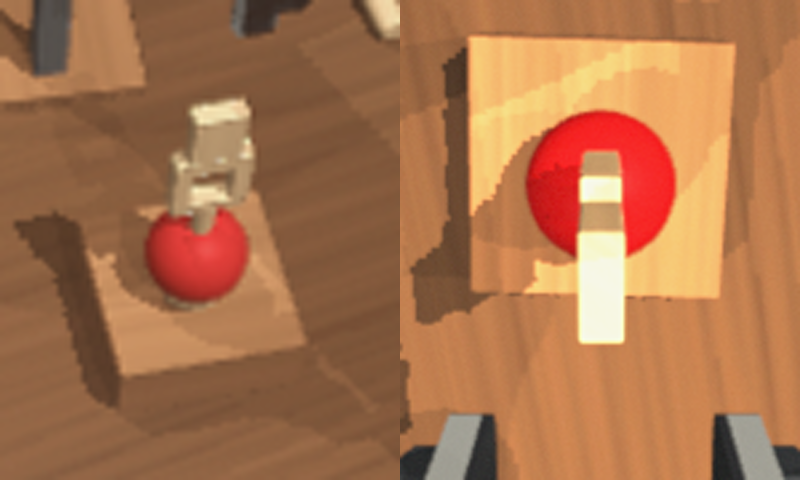

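View pics/s11.png

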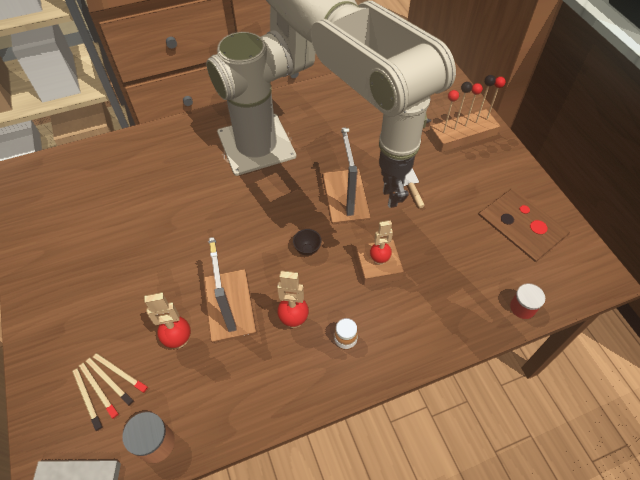

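```bash
python3 -m pendant '{"grip":[0.034,0.034,0.034],"offset":[[0,0,0],[0,0,0],[0,0,0]],"dr":[[0,0,0],[0,0,0],[0,0,0]]}'
python3 - <<'E'
from h import *
import cv2
a=manip.snapshot("wrist"); s=manip.snapshot("scene"); print(tool()[:3,3].round(4),manip.sense()['contact_force'])
for n,i in (("w12",a),("s12",s)): cv2.imwrite(f"pics/{n}.png",i[:,:,::-1])
cv2.imwrite("pics/w12c.png",cv2.resize(a[130:280,240:390],None,fx=4,fy=4,interpolation=cv2.INTER_CUBIC)[:,:,::-1])
E
sed -i 's/(250,170,380,290)/(250,150,380,290)/' ball.py; python3 ball.py 12
```

```text
time_s: 19.9
eef_pos: [0.5929, 0.183, 0.3171]
tcp_rot: [-0.0, 0.76, 0.65, -0.0]
contact_force: [0.4, 0.6, 0.2]
finger_gap: 0.396
[0.5931 0.1831 0.3175] [ 0.69844248 -0.80604339  0.5243978 ]
(array([316.93058014, 198.79679871]), array([27.91389847, 28.08927536]), (316.955078125, 198.7421875, 28.204538345336914)) (array([380.03638268, 252.02975464]), array([10.27423763, 10.41147804]), (380.1176471710205, 252.0, 10.553146362304688))
ball [0.59268471 0.18230709 0.07634278] [np.float64(5.958590248997286e-05), np.float64(5.958590249063502e-05)] tool [0.59305946 0.18308609 0.31748348]
[[317.43214016 220.31596914]] [[383.65056546 232.93068411]]
```

View pics/w12c.png

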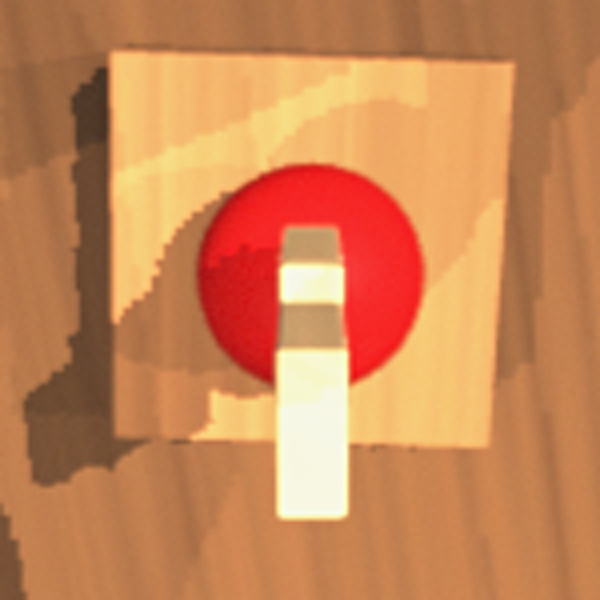

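Run:
```python
from h import *
t=np.mean([onz(cr(q,4,(240,130)),.221) for q in [(277,349),(349,349),(277,519),(348,519)]],0)
b=onz((316.93,198.8),.079); print(t,b,"tilt",(t-b)[:2]/.142)
px=np.array([cr(q,4,(240,130)) for q in [(110,51),(514,63),(490,446),(115,439)]])
W=tool()@manip.camera_info("wrist")['tool_from_camera']
L=np.array([(-55,55),(55,55),(55,-55),(-55,-55)])/1e3
def r(v):
    c,s=np.cos(v[2]),np.sin(v[2]);return (proj("wrist",np.c_[v[0]+c*L[:,0]-s*L[:,1],v[1]+s*L[:,0]+c*L[:,1],[.045]*4],W)-px).ravel()
print(least_squares(r,[.594,.182,-.17]).x)
```

```text
[0.59310839 0.18277457 0.221     ] [0.59279946 0.18284787 0.079     ] tilt [ 0.00217558 -0.00051622]
[ 0.59218514  0.18209997 -0.17905826]
```

The finial is upright (tilt about 0.002 rad) and within 1 mm of the hole axis. It is seated and released, and the hand is clear, so I hand the job in.

```bash
python3 -c "
from station import manip
print(manip.sign_off())"
```

```text
the job is handed in; nothing more can be done
None
```

The finial now stands in the block's hole, released, with the keeper open on the hook and the hand about 0.1 m above it. The job is handed in; no verdict is reported.

- **Keeper:** The first press failed. The roller slipped to the fingertips' edge, giving about 9 N sideways and 10 N down, so I backed off, moved about 6 mm towards the nose and pressed again. It snapped flat after about 10 N vertically and stayed open. The highest force I read on the stand was about 13 N, against the 30 N limit.
- **Transfer:** I gripped the finial by its tab, raised it 12 mm, drew it off along the stand's -x, lowered it into the hole, let go and lifted clear.
- **Last checks (about 20 s of 53 s):**
  - The tilt was about 0.002 rad.
  - The ball was within about 1 mm of the hole's axis.
  - The arm read under 1.2 N, which is sensor noise.
  - The bowl, jar and spatula looked unmoved in the picture; I did not measure them.
- **Disagreements:** The two cameras differ by about 1.5 mm on the hole's x position. Triangulation puts the ball at z 0.076 m, where 0.079 m is fully home. I put that down to calibration, because the collar met firm support of about 7 N at that depth.

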